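Dock the parts box in the free bay

TASK

Push the low closed parts box along the bench into the empty bay of the T-shaped aluminium stop (the bay with the white paper card on its floor; the other holds an open bin), so that its hinge side lies square against the back rail and its end lies against the middle rib. Only push it with the fingers: it must not be picked up or tipped, and the bin and the other things on the bench must be left where they are. Then move the fingers clear of everything.

Things in the scene. Friction and masses are not known exactly. Their poses are not given: they have to be found in the camera images.
- parts_box: low closed parts box, lid fixed shut, about 0.11 kg, slides freely. Origin: centre of underside. Walls x = -38 to +38 mm, y = -58 to +58 mm, 24 mm high; 27 mm high with lid. Hinge rod on the +x side, 25 mm up, out to x = +42 mm (passes above the rail). Lid lip out to x = -41 mm, y = -12 to +12 mm, 23 to 26 mm up. Starts on the robot's side of the stop, +x side roughly towards the back rail
- stop: T-shaped stop of aluminium bars, fixed, 14 mm high. Origin: on the bench where the back rail's robot-side face meets the rib's centre line. Back rail along y: y = -105 to +105 mm, x = 0 to +14 mm. Middle rib: y = -6 to +6 mm, out towards the robot to x = -55 mm. On each side of the rib is a bay, open towards the robot (-x) and at its outer end
- dock_left (a point): point on the bench in the bay at the stop's +y side, axes as the stop's: the box's origin lies here, with parallel axes, when the box is home in this bay (38 mm before the rail's face, 64 mm from the rib's centre line)
- dock_right (a point): the same for the bay at the stop's -y side
- bay_card: thin white paper card, 50 x 85 mm, flat on the bench (nothing to bump against) in the free bay; origin at its centre, about 41 mm before the rail's face and 64 mm from the rib's centre line. The free bay may be either one
- open_bin: open parts bin, 102 x 70 mm and 52 mm high, standing in the other bay with its long side along the rail; to be left alone. Origin: centre of its underside, its long side along its x
- loupe: black loupe, upright cylinder 38 mm across, 28 mm high, behind the back rail; bystander. Origin: centre of its underside
- spool: solder spool, 53 mm across, 40 mm high, standing on the left, in front of the tall microscope (0.65 m ahead, 0.35 m to the left, on trays 61 mm high whose edge is 0.22 m to the left; a like pile begins 0.22 m to the right; keep the arm clear of them); bystander. Origin: centre of its underside
- jar: white jar with a screw cap, 46 mm across, 50 mm high, on the right; bystander. Origin: centre of its underside
- stamp: hand stamp with a round grip, foot 24 x 34 mm, 56 mm high, far right; bystander. Origin: centre of its underside
- strip: carrier strip with nine small moulded parts, 20 x 150 mm (long along its y), 9 mm high, far left; bystander. Origin: centre of its underside
- tweezers: steel tweezers lying flat, 10 x 120 mm (long along its y), 10 mm high, far right; bystander. Origin: centre of its underside

How it is judged:
At the end, for the whole second after the job is handed in: the parts box stands flat and at rest in the free bay, within 6 mm of home along both directions (against the back rail and against the rib) and within 0.06 rad of square with the rail (((x of parts_box in the frame of dock_left between -0.006 and 0.006 m and y of parts_box in the frame of dock_left between -0.006 and 0.006 m) or (x of parts_box in the frame of dock_right between -0.006 and 0.006 m and y of parts_box in the frame of dock_right between -0.006 and 0.006 m)) and angle between the x axis of parts_box and the x axis of stop, either way round below 0.06 rad and height (world z) of parts_box below 0.004 m and linear speed of parts_box below 0.01 m/s); the robot touches nothing.
It fails at once if the parts box is lifted off the bench (more than 12 mm) or tipped (more than 0.2 rad) (height (world z) of parts_box above 0.012 m or angle between parts_box's own z axis and vertical above 0.2 rad).
It fails at once if the open bin is moved more than 15 mm (distance of open_bin from where it was at the start of the episode above 0.015 m).
It fails at once if another thing on the bench (loupe, spool, jar, stamp, strip, tweezers) is moved more than 15 mm (distance of any of loupe, spool, jar, stamp, strip, tweezers from where it was at the start of the episode above 0.015 m).
It also fails if it takes over 58 s, if anything falls off the work surface, if the arm or the gripper's body presses on something with over 40 N, if the wrist force passes 120 N, or if a joint passes its speed limit or range.

ROBOT

A 7-joint arm with a two-finger parallel gripper is mounted at the origin on a cart in front of the work surface, level with it; the furniture and walls round the work are solid. World frame = base frame: x ahead of the robot, y to its left, z up, the work surface at z = 0. Lengths are in m, angles in rad, forces in N, time in s.
With the tool pointing down it reaches from about 0.4 to 0.85 m from the base axis. Payload 10.4 kg.
Tool frame: the origin (TCP) lies where the fingers leave the gripper's body, on its centre line; the fingertips stand 70 mm ahead of it and the grasp point (between the pads) lies 51 mm ahead of it; z points along the fingers, y is the line along which they close (so a half turn about z gives the same grasp; the last joint's range is limited). The gripper opens to 87 mm and grips with 3 to 60 N. Pads are 19 mm wide; open, the fingers measure 117 mm over their backs; the gripper's body (75 mm by 190 mm) begins 51 mm behind the grasp point.
Start: joints at [-1.369, 0.332, -0.065, 1.46, 0.022, 1.35, -0.088], TCP at [0.139, 0.609, 0.292] pointing down, gripper open.
Joint ranges: [-2.6, 2.6], [-0.5, 2.12], [-1.47, 1.34], [0.16, 2.42], [-1.27, 4.41], [0.06, 2.06], [-2.6, 2.6]. Speed limits (rad/s): [2.22, 2.22, 2.79, 2.79, 3.14, 3.14, 3.14].

INTERFACE

Orientations are given as a 3x3 rotation matrix whose columns are the frame's x, y, z axes.
In Python, from workcell import * gives the robot as it stands.
- The arm moves only by the tool apply_moves, never from a script. Its argument "increments" is a list of rows, each a list of 3 entries, a list of its own where there are three numbers: the finger opening in m, from 0 to 0.087, then the shift along the world's x, y, z in m, then the turn, a rotation vector about the world's x, y, z in rad. In form: [[gripper, [tx, ty, tz], [rx, ry, rz]], ...]. A call has 1 to 12 rows; each row is the pose to reach, as a shift and turn from the pose commanded when the call began; what a row does not reach only later rows make up. A row lasts 1/10 s, in which the tool goes at most 50 mm and 8.59 degrees, less where a joint would pass 70% of its speed; a pose out of reach is approached as far as the arm can. A call with a gripper value outside its range is refused whole. The fingers move at their own pace and stop on an object; the grip force is fixed at half the most. Time passes only in rows, so rows that repeat a pose let the fingers close. It gives the time, the measured TCP pose, the force, the opening and the grip force at its end, in the units of the state.
- get_obs(): the state, without advancing time (a new reading comes with each control period).
- snapshot(name): name is "scene" or "side" or "wrist"; returns a dict with "frame" (400x640x3 uint8, red, green, blue), "camera_matrix" (3x3 intrinsics, pixels), "dist" ([k1, k2, p1, p2, k3] as OpenCV has them; the pictures are not rectified), "view" (4x4, takes a point from world to camera coordinates). Camera axes: x right, y down, z forward; pixel columns grow to the right and rows downward; lengths in m; the calibration is good to about 2 mm. A picture is of the moment at which its call begins. There is no depth.
- job_done(): hands the job in; it is judged then, once.
The state is a dict: "t": time; "joint_positions": joint angles; "dq": joint speeds; "effort": joint torques, N m; "position": TCP position; "tcp_rot": TCP orientation; "contact_force": force on the tool from outside, world axes, zero at the start; "moment": the same for the moment, N m; "opening": finger opening in m; "finger_force": force on a finger pad.
Only numpy, scipy, OpenCV 4.12 (cv2) and the standard library are available. Lean on these libraries where they do the work, as an engineer would, in place of code of your own. Each camera call takes 0.05 s, during which the arm holds its last target. There are 200 camera calls.

## Working session

There is one attempt and no reset: what is moved stays moved. The work goes in short steps, Python scripts to look and compute and a tool call to move; the robot and the scene stay as the last step left them, time stands still between calls to the robot, and variables do not carry over. Pictures are saved under pics/ and viewed, at most 10 in all, crops included, and the job is handed in when it is done.

Besides the shell and the picture viewer there is one more tool, called after "Call:" by a JSON object that holds its "method" and its "body". apply_moves: Moves the arm, as the interface text tells. Its arguments: {"type":"object","properties":{"increments":{"type":"array"}},"required":["increments"]}

```bash
mkdir -p pics; cat > h.py <<'E'
from workcell import *
import numpy as np, cv2
def snap(n,f):
    s=snapshot(n); cv2.imwrite('pics/'+f,s['frame'][:,:,::-1]); return s
def ray(s,px,z=0.):
    K=np.array(s['camera_matrix']);d=np.array(s['dist']);V=np.array(s['view'])
    p=cv2.undistortPoints(np.array(px,float).reshape(-1,1,2),K,d).reshape(-1,2)
    R=V[:3,:3];c=-R.T@V[:3,3]
    w=np.c_[p,np.ones(len(p))]@R
    return c+w*((z-c[2])/w[:,2])[:,None]
E
python3 - <<'E'
from h import *
import pickle
S={n:snap(n,n+'0.png') for n in('scene','side')}
pickle.dump(S,open('s0.pkl','wb'))
o=get_obs();print(o['t'],o['position'],o['tcp_rot'],o['contact_force'])
for n in S: V=np.array(S[n]['view']);print(n,-V[:3,:3].T@V[:3,3])
E
```

```text
0.1 [0.13925487 0.60902731 0.2915176 ] [[-9.74849753e-01  2.22862993e-01 -2.12725615e-04]
 [ 2.22863081e-01  9.74848921e-01 -1.27605525e-03]
 [-7.70101551e-05 -1.29137083e-03 -9.99999163e-01]] [-0.06612165  0.1543294   0.19987185]
scene [-0.2848524  -0.61507329  1.15232442]
side [ 0.38450326 -1.2980506   0.67116111]
```

View pics/scene0.png

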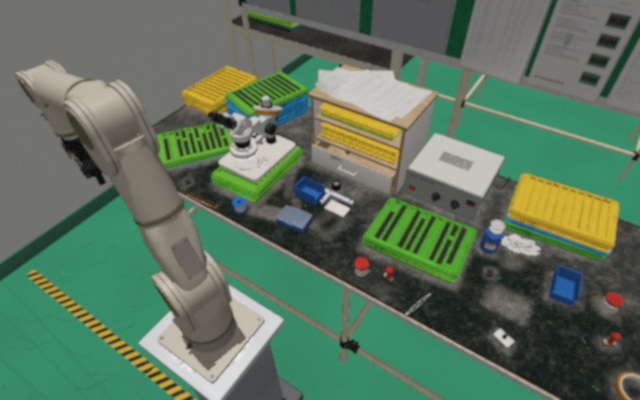

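View pics/side0.png

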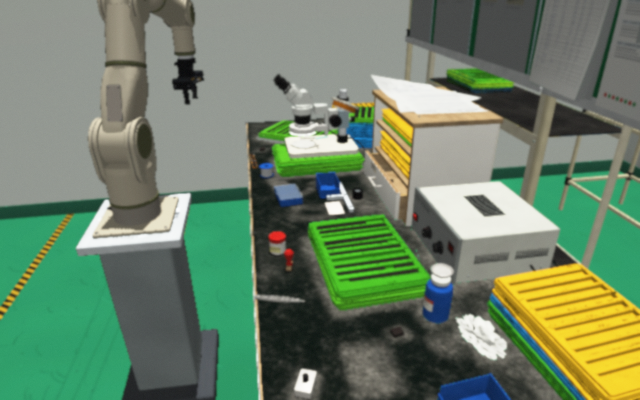

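The parts box is at scene (295,218), the blue bin at (310,190) and the white card at (337,207), so the free bay is on the robot's right (-y). Next I'll zoom in and measure.

```bash
python3 - <<'E'
from h import *
import pickle
S=pickle.load(open('s0.pkl','rb'))
a=S['scene']['frame'][165:245,220:370];b=S['side']['frame'][155:235,250:400]
im=np.vstack([cv2.resize(i,(562,300),interpolation=cv2.INTER_CUBIC) for i in(a,b)])
cv2.imwrite('pics/crop0.png',im[:,:,::-1])
print(ray(S['scene'],[(295,215),(310,196),(337,208),(239,207)],0.02).round(3))
print(ray(S['side'],[(289,193),(335,208)],0.02).round(3))
for n,r in(('scene',(270,200,320,235)),('side',(270,180,310,210))):
    f=S[n]['frame'];h=cv2.cvtColor(f,cv2.COLOR_RGB2HSV)
    print(n,h[215 if n=='scene' else 190,295 if n=='scene' else 287], h[190 if n=='scene' else 185,310 if n=='scene' else 327])
E
```

```text
[[ 0.501  0.054  0.02 ]
 [ 0.613  0.064  0.02 ]
 [ 0.616 -0.059  0.02 ]
 [ 0.418  0.259  0.02 ]]
[[ 0.497  0.049  0.02 ]
 [ 0.63  -0.088  0.02 ]]
scene [108  48 138] [107 189 170]
side [107  77 166] [109 209 155]
```

View pics/crop0.png

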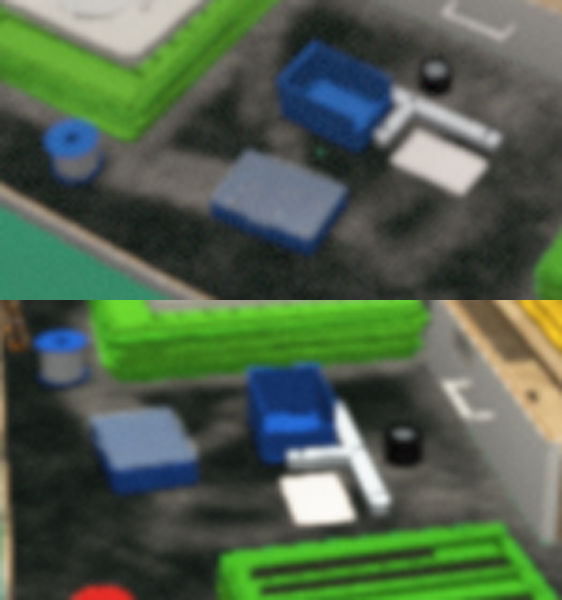

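The box is near (0.50, 0.05) and the bin near (0.61, 0.07). The free bay is near (0.61, -0.06). I'll bring the wrist camera over them.

Call:
{"method": "apply_moves", "body": {"increments": [[0.087,[0.02,-0.04,0.02],[0,0,0.02]],[0.087,[0.04,-0.08,0.04],[0,0,0.04]],[0.087,[0.07,-0.12,0.05],[0,0,0.06]],[0.087,[0.095,-0.165,0.06],[0,0,0.08]],[0.087,[0.12,-0.21,0.06],[0,0,0.1]],[0.087,[0.145,-0.25,0.06],[0,0,0.12]],[0.087,[0.17,-0.3,0.06],[0,0,0.14]],[0.087,[0.19,-0.34,0.06],[0,0,0.16]],[0.087,[0.22,-0.39,0.06],[0,0,0.18]],[0.087,[0.25,-0.43,0.06],[0,0,0.2]],[0.087,[0.28,-0.47,0.06],[0,0,0.22]],[0.087,[0.3,-0.51,0.06],[0,0,0.225]]]}}

```text
t: 1.3
position: [0.4375, 0.1023, 0.3522]
tcp_rot: [[-1.0, -0.001, 0.0], [-0.001, 1.0, 0.0], [-0.0, 0.0, -1.0]]
contact_force: [0.7, 1.1, -0.5]
opening: 0.0871
finger_force: 0.0
```

Call:
{"method": "apply_moves", "body": {"increments": [[0.087,[0.01,-0.04,0.0],[0,0,0]],[0.087,[0.02,-0.08,0.0],[0,0,0]],[0.087,[0.02,-0.08,0.0],[0,0,0]],[0.087,[0.02,-0.08,0.0],[0,0,0]]]}}

```text
t: 1.7
position: [0.4566, 0.0236, 0.3521]
tcp_rot: [[-1.0, 0.002, -0.0], [0.002, 1.0, 0.0], [0.0, 0.0, -1.0]]
contact_force: [0.1, 1.2, -0.8]
opening: 0.087
finger_force: 0.0
```

```bash
python3 - <<'E'
from h import *
import pickle
s=snap('wrist','w1.png');pickle.dump(s,open('w1.pkl','wb'))
o=get_obs();print(o['t'],o['position'],o['tcp_rot'],o['contact_force'])
V=np.array(s['view']);print(-V[:3,:3].T@V[:3,3]);print(ray(s,[(320,200),(0,0),(640,0),(0,400),(640,400)]))
E
```

```text
1.75 [0.45643829 0.02480806 0.35204442] [[-9.99999621e-01 -6.34608253e-04 -5.95626219e-04]
 [-6.34788616e-04  9.99999753e-01  3.02671889e-04]
 [ 5.95433994e-04  3.03049871e-04 -9.99999777e-01]] [-1.15584578  0.55357961  0.36249941]
[0.3790698  0.02465431 0.44422466]
[[ 5.14690482e-01  1.99445727e-02  0.00000000e+00]
 [ 2.41676747e-01 -3.96748677e-01  0.00000000e+00]
 [ 2.43811681e-01  4.36450051e-01  0.00000000e+00]
 [ 9.25092865e-01 -6.10735972e-01  0.00000000e+00]
 [ 9.24012438e-01  6.42433216e-01 -5.55111512e-17]]
```

View pics/w1.png

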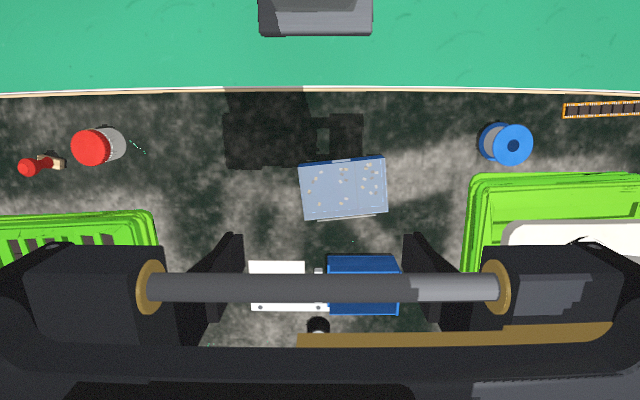

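In this wrist view the box lid has corners near (298,163), (384,155), (388,212) and (305,220), so it is turned about 5°. The card spans (250,262) to (306,312), with the rib at about column 319 beside the bin.

```bash
cat >> h.py <<'E'
def boxpose(s,roi=None):
    f=s['frame'];h=cv2.cvtColor(f,cv2.COLOR_RGB2HSV)
    m=cv2.inRange(h,(95,25,100),(120,125,255))
    if roi: k=np.zeros_like(m);k[roi[1]:roi[3],roi[0]:roi[2]]=1;m=m*k
    m=cv2.morphologyEx(cv2.morphologyEx(m,cv2.MORPH_CLOSE,np.ones((7,7))),cv2.MORPH_OPEN,np.ones((5,5)))
    c=max(cv2.findContours(m,0,2)[0],key=cv2.contourArea).reshape(-1,2)
    w=ray(s,c,0.027)[:,:2]
    r=cv2.minAreaRect((w*1000).astype(np.float32))
    return r,cv2.boxPoints(r)
def cardpose(s,roi):
    f=s['frame'];h=cv2.cvtColor(f,cv2.COLOR_RGB2HSV)
    m=cv2.inRange(h,(0,0,200),(180,40,255));k=np.zeros_like(m);k[roi[1]:roi[3],roi[0]:roi[2]]=1;m=m*k
    c=max(cv2.findContours(m,0,2)[0],key=cv2.contourArea).reshape(-1,2)
    r=cv2.minAreaRect((ray(s,c,0.)[:,:2]*1000).astype(np.float32));return r,cv2.boxPoints(r)
E
python3 - <<'E'
from h import *
import pickle
s=pickle.load(open('w1.pkl','rb'))
print(boxpose(s,(280,140,410,235)))
sc=pickle.load(open('s0.pkl','rb'))['scene']
print(boxpose(sc,(270,200,320,240)))
# rail ends/rib from scene crop (scale 3.747,3.75)
C=lambda x,y:(220+(x+.5)/3.747-.5,165+(y+.5)/3.75-.5)
print('card scene',ray(sc,[C(410,131),C(489,160),C(466,195),C(389,162)],0).round(4))
print('rail R end top, rib end top',ray(sc,[C(498,135),C(383,137),C(490,147)],0.014).round(4))
print('card wrist',ray(s,[(250,261),(305,261),(306,312),(250,312)],0).round(4))
print('rib wrist front',ray(s,[(314,268),(323,268)],0.014).round(4))
print('bin top',ray(s,[(328,254),(394,254)],0.052).round(4))
cv2.imwrite('pics/w1c.png',cv2.resize(s['frame'][240:340,220:420],(800,400),interpolation=cv2.INTER_CUBIC)[:,:,::-1])
E
```

```text
(((489.8658447265625, 51.2862434387207), (78.5043716430664, 115.95808410644531), 6.187533378601074), array([[444.59317  , 104.6968   ],
       [457.09146  , -10.585758 ],
       [535.13855  ,  -2.1243134],
       [522.64026  , 113.15825  ]], dtype=float32))
(((485.9327697753906, 48.359642028808594), (82.7985610961914, 118.14056396484375), 6.251082420349121), array([[438.34772 , 102.570915],
       [451.21155 , -14.867212],
       [533.5178  ,  -5.851631],
       [520.654   , 111.586494]], dtype=float32))
card scene [[ 0.6531  0.0012  0.    ]
 [ 0.662  -0.09    0.    ]
 [ 0.608  -0.0954  0.    ]
 [ 0.6041 -0.0048  0.    ]]
rail R end top, rib end top [[ 0.6859 -0.086   0.014 ]
 [ 0.6194  0.0125  0.014 ]
 [ 0.6668 -0.0879  0.014 ]]
card wrist [[ 0.6118 -0.0871  0.    ]
 [ 0.6116 -0.0032  0.    ]
 [ 0.7029 -0.0033  0.    ]
 [ 0.7033 -0.0937  0.    ]]
rib wrist front [[0.6158 0.0108 0.014 ]
 [0.6158 0.0241 0.014 ]]
bin top [[0.574  0.0308 0.052 ]
 [0.5743 0.119  0.052 ]]
```

View pics/w1c.png

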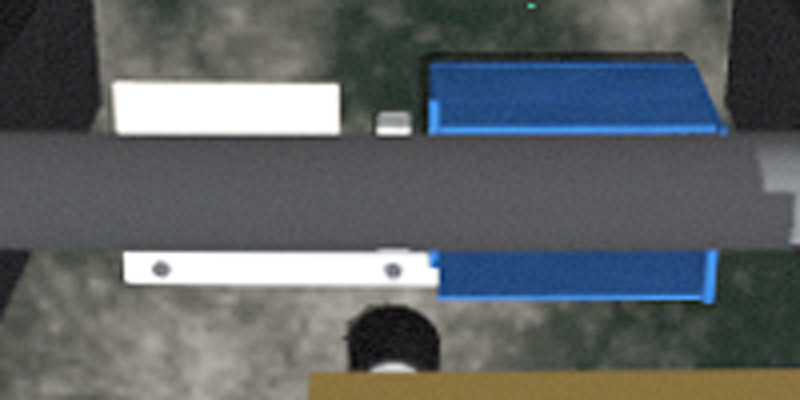

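```bash
python3 - <<'E'
from h import *
import pickle
s=pickle.load(open('w1.pkl','rb'))
C=lambda x,y:(220+(x+.5)/4-.5,240+(y+.5)/4-.5)
print('rib bottom',ray(s,[C(376,112),C(411,112)],0).round(4))
print('rib top',ray(s,[C(376,126),C(411,126)],0.014).round(4))
print('rail back top',ray(s,[C(124,284),C(435,287)],0.014).round(4))
print('rail end top',ray(s,[C(123,252),C(124,284)],0.014).round(4))
print('card front',ray(s,[C(112,82),C(339,84),C(115,133),C(341,133)],0).round(4))
E
```

```text
rib bottom [[0.6228 0.0097 0.    ]
 [0.6228 0.0231 0.    ]]
rib top [[0.621  0.0102 0.014 ]
 [0.621  0.0232 0.014 ]]
rail back top [[ 0.6906 -0.0888  0.014 ]
 [ 0.6915  0.0324  0.014 ]]
rail end top [[ 0.676  -0.0881  0.014 ]
 [ 0.6906 -0.0888  0.014 ]]
card front [[ 0.6103 -0.0907  0.    ]
 [ 0.6109 -0.0042  0.    ]
 [ 0.6322 -0.0911  0.    ]
 [ 0.6319 -0.0038  0.    ]]
```

```bash
python3 -c "
from h import *
print(get_obs()['joint_positions'].__repr__())"
```

```text
array([-0.77489673, -0.11907751,  0.57778307,  1.80993866,  0.06513726,
        1.43235792,  1.36203558])
```

Call:
{"method": "apply_moves", "body": {"increments": [[0.03,[0.0,0.02,-0.01],[0,0,-0.14]],[0.03,[0.01,0.04,-0.02],[0,0,-0.28]],[0.03,[0.01,0.06,-0.03],[0,0,-0.42]],[0.03,[0.015,0.08,-0.04],[0,0,-0.56]],[0.03,[0.02,0.1,-0.05],[0,0,-0.7]],[0.03,[0.025,0.12,-0.06],[0,0,-0.84]],[0.03,[0.028,0.14,-0.07],[0,0,-0.98]],[0.03,[0.028,0.141,-0.08],[0,0,-1.12]],[0.03,[0.028,0.141,-0.09],[0,0,-1.26]],[0.03,[0.028,0.141,-0.1],[0,0,-1.4]],[0.03,[0.028,0.141,-0.11],[0,0,-1.54]],[0.03,[0.028,0.141,-0.12],[0,0,-1.57]]]}}

```text
t: 2.95
position: [0.4839, 0.1667, 0.2315]
tcp_rot: [[-0.0, 1.0, -0.001], [1.0, 0.0, 0.0], [0.0, -0.001, -1.0]]
contact_force: [-0.2, 1.3, -0.1]
opening: 0.0302
finger_force: 0.0
```

Call:
{"method": "apply_moves", "body": {"increments": [[0.03,[0,0,-0.04],[0,0,0]],[0.03,[0,0,-0.08],[0,0,0]],[0.03,[0,0,-0.12],[0,0,0]],[0.03,[0,0,-0.14],[0,0,0]],[0.03,[0,0,-0.14],[0,0,0]],[0.03,[0,0,-0.14],[0,0,0]]]}}

```text
t: 3.55
position: [0.4847, 0.1657, 0.0926]
tcp_rot: [[-0.003, 1.0, -0.0], [1.0, 0.003, -0.0], [-0.0, -0.0, -1.0]]
contact_force: [-0.0, -0.6, 0.5]
opening: 0.0301
finger_force: 0.0
```

Call:
{"method": "apply_moves", "body": {"increments": [[0.03,[0.001,0,-0.012],[0,0,0]],[0.03,[0.001,0,-0.012],[0,0,0]],[0.03,[0.001,-0.02,-0.012],[0,0,0]],[0.03,[0.001,-0.033,-0.012],[0,0,0]],[0.03,[0.001,-0.04,-0.012],[0,0,0]],[0.03,[0.001,-0.046,-0.012],[0,0,0]],[0.03,[0.001,-0.052,-0.012],[0,0,0]],[0.03,[0.001,-0.058,-0.012],[0,0,0]],[0.03,[0.001,-0.064,-0.012],[0,0,0]],[0.03,[0.001,-0.07,-0.012],[0,0,0]],[0.03,[0.001,-0.076,-0.012],[0,0,0]],[0.03,[0.001,-0.082,-0.012],[0,0,0]]]}}

```text
t: 4.75
position: [0.4857, 0.0826, 0.0803]
tcp_rot: [[-0.001, 1.0, 0.0], [1.0, 0.001, 0.0], [0.0, 0.0, -1.0]]
contact_force: [-0.3, 1.1, 0.6]
opening: 0.0303
finger_force: 0.4
```

Call:
{"method": "apply_moves", "body": {"increments": [[0.03,[0,-0.007,0],[0,0,0]],[0.03,[0,-0.014,0],[0,0,0]],[0.03,[0,-0.021,0],[0,0,0]],[0.03,[0,-0.028,0],[0,0,0]],[0.03,[0,-0.035,0],[0,0,0]],[0.03,[0,-0.042,0],[0,0,0]],[0.03,[0,-0.048,0],[0,0,0]],[0.03,[0,-0.054,0],[0,0,0]],[0.03,[0,-0.059,0],[0,0,0]],[0.03,[0,-0.063,0],[0,0,0]],[0.03,[0,-0.066,0],[0,0,0]],[0.03,[0,-0.067,0],[0,0,0]]]}}

```text
t: 5.95
position: [0.4857, 0.0158, 0.0803]
tcp_rot: [[-0.001, 1.0, 0.0], [1.0, 0.001, -0.0], [-0.0, 0.0, -1.0]]
contact_force: [-0.7, 0.6, -0.2]
opening: 0.0299
finger_force: 0.3
```

```bash
python3 - <<'E'
from h import *
import pickle
s=snap('wrist','w2.png');pickle.dump(s,open('w2.pkl','wb'))
c=snap('scene','s2.png')
o=get_obs();print(o['t'],o['position'],o['contact_force'])
print(boxpose(c,(270,195,350,245)))
E
```

```text
6.05 [0.4856717  0.01597066 0.08024541] [-0.13858805 -0.09704585  0.35648544]
(((479.3076477050781, -55.29623031616211), (82.96593475341797, 117.49893188476562), 1.1947230100631714), array([[ 436.60876  ,    2.57553  ],
       [ 439.05865  , -114.897865 ],
       [ 522.00653  , -113.16799  ],
       [ 519.55664  ,    4.3054047]], dtype=float32))
```

View pics/s2.png

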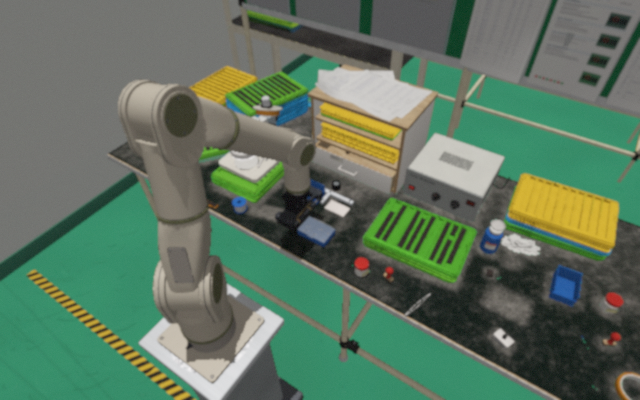

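The box is now near (0.483, -0.053), almost square, with about 5 mm between its end and the rib line. I'll push 6 mm more, then back off and go round behind it.

Call:
{"method": "apply_moves", "body": {"increments": [[0.03,[0,-0.003,0],[0,0,0]],[0.03,[0,-0.006,0],[0,0,0]],[0.03,[0,-0.006,0],[0,0,0]],[0.03,[0,0.01,0],[0,0,0]],[0.03,[0,0.03,0.01],[0,0,0]],[0.03,[0,0.04,0.05],[0,0,0]],[0.03,[0,0.04,0.09],[0,0,0]],[0.04,[-0.01,0.03,0.1],[0,0,0.14]],[0.05,[-0.02,0.02,0.1],[0,0,0.28]],[0.06,[-0.03,0.01,0.1],[0,0,0.42]],[0.06,[-0.04,0.0,0.1],[0,0,0.56]],[0.06,[-0.05,-0.01,0.1],[0,0,0.7]]]}}

```text
t: 7.25
position: [0.4352, 0.0056, 0.1803]
tcp_rot: [[-0.649, 0.761, 0.0], [0.761, 0.649, 0.0], [0.0, 0.0, -1.0]]
contact_force: [0.5, -1.0, -0.8]
opening: 0.0581
finger_force: 0.0
```

Call:
{"method": "apply_moves", "body": {"increments": [[0.06,[-0.01,-0.01,0],[0,0,0.14]],[0.06,[-0.02,-0.02,0],[0,0,0.28]],[0.06,[-0.03,-0.03,0],[0,0,0.42]],[0.06,[-0.03,-0.04,0],[0,0,0.56]],[0.06,[-0.03,-0.05,0],[0,0,0.7]],[0.06,[-0.03,-0.063,0],[0,0,0.84]],[0.06,[-0.03,-0.063,0],[0,0,0.871]],[0.06,[-0.03,-0.063,0],[0,0,0.871]]]}}

```text
t: 8.05
position: [0.4056, -0.0572, 0.1803]
tcp_rot: [[-1.0, -0.001, 0.0], [-0.001, 1.0, 0.0], [-0.0, 0.0, -1.0]]
contact_force: [-0.3, 0.3, -0.1]
opening: 0.0601
finger_force: 0.0
```

```bash
python3 - <<'E'
from h import *
s=snap('wrist','w3.png')
o=get_obs();print(o['t'],o['position'],o['joint_positions'])
print(boxpose(s))
E
```

```text
8.1 [ 0.40566941 -0.05691917  0.18029385] [-0.63403664 -0.09295631  0.6465527   2.16030501  0.06398756  1.05637776
  1.54956206]
(((494.4002685546875, 117.85897827148438), (34.21677780151367, 99.3390121459961), 0.08293866366147995), array([[477.22    , 167.50366 ],
       [477.3638  ,  68.164764],
       [511.58054 ,  68.214294],
       [511.43674 , 167.55319 ]], dtype=float32))
```

View pics/w3.png

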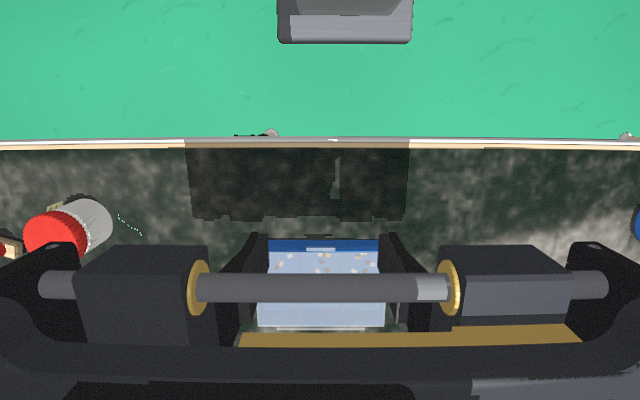

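The box's robot-side face shows at row 240 (base) and row 252 (lid), between the fingers. Its far lid edge runs from (257,327) to (385,327), so it is square.

```bash
python3 - <<'E'
from h import *
s=snapshot('wrist')
print(ray(s,[(257,326),(385,326)],0.027).round(4),ray(s,[(267,252),(380,252)],0.024).round(4),ray(s,[(320,240)],0).round(4),ray(s,[(98,200),(30,235)],0.025).round(3))
E
```

```text
[[ 5.224e-01 -1.159e-01  2.700e-02]
 [ 5.223e-01 -1.000e-04  2.700e-02]] [[ 0.4499 -0.1034  0.024 ]
 [ 0.4499 -0.0081  0.024 ]] [[ 0.4495 -0.0589  0.    ]] [[ 0.404 -0.241  0.025]
 [ 0.436 -0.31   0.025]]
```

Call:
{"method": "apply_moves", "body": {"increments": [[0.06,[0,-0.001,-0.04],[0,0,0]],[0.06,[0,-0.001,-0.08],[0,0,0]],[0.06,[0,-0.001,-0.1],[0,0,0]],[0.06,[0,-0.001,-0.1],[0,0,0]],[0.06,[0.015,-0.001,-0.1],[0,0,0]],[0.06,[0.025,-0.001,-0.1],[0,0,0]],[0.06,[0.031,-0.001,-0.1],[0,0,0]],[0.06,[0.037,-0.001,-0.1],[0,0,0]],[0.06,[0.043,-0.001,-0.1],[0,0,0]],[0.06,[0.05,-0.001,-0.1],[0,0,0]],[0.06,[0.057,-0.001,-0.1],[0,0,0]],[0.06,[0.064,-0.001,-0.1],[0,0,0]]]}}

```text
t: 9.35
position: [0.4702, -0.0579, 0.0803]
tcp_rot: [[-1.0, -0.001, -0.0], [-0.001, 1.0, 0.0], [0.0, 0.0, -1.0]]
contact_force: [-0.0, -0.6, 0.7]
opening: 0.0602
finger_force: 0.4
```

Call:
{"method": "apply_moves", "body": {"increments": [[0.06,[0.007,0,0],[0,0,0]],[0.06,[0.014,0,0],[0,0,0]],[0.06,[0.021,0,0],[0,0,0]],[0.06,[0.028,0,0],[0,0,0]],[0.06,[0.035,0,0],[0,0,0]],[0.06,[0.042,0,0],[0,0,0]],[0.06,[0.049,0,0],[0,0,0]],[0.06,[0.056,0,0],[0,0,0]],[0.06,[0.063,0,0],[0,0,0]],[0.06,[0.069,0,0],[0,0,0]],[0.06,[0.074,0,0],[0,0,0]],[0.06,[0.078,0,0],[0,0,0]]]}}

```text
t: 10.55
position: [0.5481, -0.0579, 0.0803]
tcp_rot: [[-1.0, -0.001, -0.0], [-0.001, 1.0, 0.0], [0.0, 0.0, -1.0]]
contact_force: [-0.6, 0.1, 1.2]
opening: 0.0601
finger_force: 0.4
```

Call:
{"method": "apply_moves", "body": {"increments": [[0.06,[0.006,0,0],[0,0,0]],[0.06,[0.012,0,0],[0,0,0]],[0.06,[0.018,0,0],[0,0,0]],[0.06,[0.023,0,0],[0,0,0]],[0.06,[0.028,0,0],[0,0,0]],[0.06,[0.032,0,0],[0,0,0]],[0.06,[0.035,0,0],[0,0,0]],[0.06,[0.037,0,0],[0,0,0]],[0.06,[0.038,0,0],[0,0,0]],[0.06,[0.039,0,0],[0,0,0]]]}}

```text
t: 11.55
position: [0.5867, -0.0579, 0.0802]
tcp_rot: [[-1.0, -0.001, -0.0], [-0.001, 1.0, 0.0], [0.0, 0.0, -1.0]]
contact_force: [-1.3, 0.4, 0.6]
opening: 0.0598
finger_force: 0.3
```

Call:
{"method": "apply_moves", "body": {"increments": [[0.06,[0.001,0,0],[0,0,0]],[0.06,[0.002,0,0],[0,0,0]],[0.06,[0.003,0,0],[0,0,0]],[0.06,[0.003,0,0],[0,0,0]]]}}

```text
t: 11.95
position: [0.5894, -0.0579, 0.0802]
tcp_rot: [[-1.0, -0.001, -0.001], [-0.001, 1.0, 0.0], [0.001, 0.0, -1.0]]
contact_force: [-3.2, 0.1, 3.1]
opening: 0.0601
finger_force: 1.6
```

Call:
{"method": "apply_moves", "body": {"increments": [[0.06,[0.001,0,0],[0,0,0]],[0.06,[0.002,0,0],[0,0,0]],[0.06,[0.002,0,0],[0,0,0]]]}}

```text
t: 12.25
position: [0.5897, -0.058, 0.0799]
tcp_rot: [[-1.0, -0.001, -0.005], [-0.001, 1.0, 0.001], [0.005, 0.001, -1.0]]
contact_force: [-12.3, 1.6, 9.0]
opening: 0.0599
finger_force: 6.2
```

Call:
{"method": "apply_moves", "body": {"increments": [[0.06,[-0.01,0,0],[0,0,0]],[0.06,[-0.03,0,0],[0,0,0]],[0.06,[-0.05,0,0.02],[0,0,0]],[0.06,[-0.05,0,0.06],[0,0,0]],[0.06,[-0.05,0,0.1],[0,0,-0.1]],[0.05,[-0.05,-0.02,0.1],[0,0,-0.24]],[0.04,[-0.04,-0.04,0.1],[0,0,-0.38]],[0.03,[-0.03,-0.06,0.1],[0,0,-0.52]],[0.03,[-0.02,-0.08,0.1],[0,0,-0.66]],[0.03,[-0.01,-0.1,0.1],[0,0,-0.8]],[0.03,[0,-0.105,0.1],[0,0,-0.94]],[0.03,[0.01,-0.105,0.1],[0,0,-1.08]]]}}

```text
t: 13.45
position: [0.6018, -0.1646, 0.1805]
tcp_rot: [[-0.465, 0.885, 0.001], [0.885, 0.465, -0.001], [-0.001, 0.001, -1.0]]
contact_force: [0.4, 0.7, -0.3]
opening: 0.0301
finger_force: 0.0
```

```bash
python3 - <<'E'
from h import *
s=snap('scene','s4.png');d=snap('side','d4.png')
o=get_obs();print(o['t'],o['position'],o['contact_force'])
print(ray(s,[(313,160),(400,190),(405,197),(470,225)],0).round(3))
im=np.vstack([cv2.resize(i,(562,300),interpolation=cv2.INTER_CUBIC) for i in(s['frame'][165:245,270:420],d['frame'][155:235,250:400])])
cv2.imwrite('pics/crop4.png',im[:,:,::-1])
E
```

```text
13.55 [ 0.60252701 -0.16280971  0.18006034] [-0.21364584  0.29551436  0.36358692]
[[ 0.817  0.19   0.   ]
 [ 0.851 -0.209  0.   ]
 [ 0.826 -0.243  0.   ]
 [ 0.823 -0.508  0.   ]]
```

View pics/crop4.png

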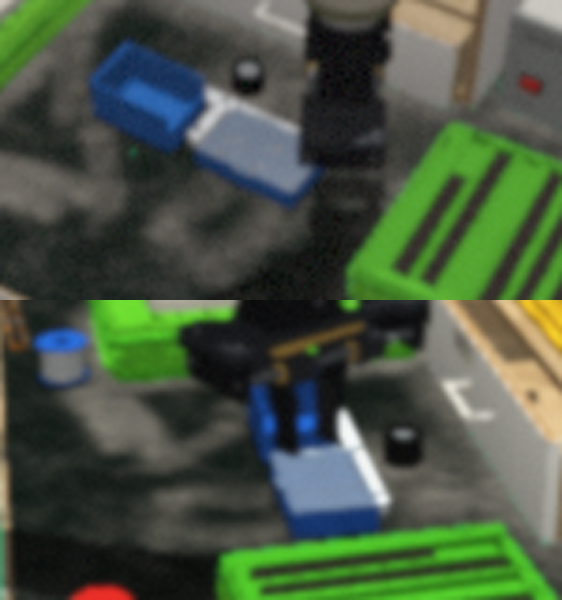

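The box now lies against the rail, close to the rib. Next I finish the turn, lower the fingers at its outer end, and push gently to +y.

Call:
{"method": "apply_moves", "body": {"increments": [[0.03,[0.01,0,0],[0,0,-0.14]],[0.03,[0.02,0,0],[0,0,-0.28]],[0.03,[0.033,0,0],[0,0,-0.42]],[0.03,[0.033,0,-0.02],[0,0,-0.49]],[0.03,[0.033,0,-0.06],[0,0,-0.49]],[0.03,[0.033,0,-0.09],[0,0,-0.49]],[0.03,[0.033,0,-0.1],[0,0,-0.49]],[0.03,[0.033,0,-0.1],[0,0,-0.49]],[0.03,[0.033,0.015,-0.1],[0,0,-0.49]],[0.03,[0.033,0.025,-0.1],[0,0,-0.49]],[0.03,[0.033,0.03,-0.1],[0,0,-0.49]],[0.03,[0.033,0.034,-0.1],[0,0,-0.49]]]}}

```text
t: 14.75
position: [0.6352, -0.1277, 0.0811]
tcp_rot: [[-0.004, 1.0, 0.001], [1.0, 0.004, 0.0], [0.0, 0.001, -1.0]]
contact_force: [-0.3, -0.5, 0.2]
opening: 0.0299
finger_force: 0.4
```

Call:
{"method": "apply_moves", "body": {"increments": [[0.03,[0,0.003,0],[0,0,0]],[0.03,[0,0.006,0],[0,0,0]],[0.03,[0,0.009,0],[0,0,0]],[0.03,[0,0.011,0],[0,0,0]],[0.03,[0,0.013,0],[0,0,0]],[0.03,[0,0.013,0],[0,0,0]]]}}

```text
t: 15.35
position: [0.6344, -0.1166, 0.0803]
tcp_rot: [[-0.001, 1.0, -0.0], [1.0, 0.001, -0.001], [-0.001, -0.0, -1.0]]
contact_force: [-2.3, -2.5, -0.2]
opening: 0.03
finger_force: 1.6
```

Call:
{"method": "apply_moves", "body": {"increments": [[0.03,[0,0.001,0],[0,0,0]],[0.03,[0,0.002,0],[0,0,0]],[0.03,[0,0.003,0],[0,0,0]],[0.03,[0,0.003,0],[0,0,0]]]}}

```text
t: 15.75
position: [0.634, -0.1162, 0.0805]
tcp_rot: [[0.001, 1.0, -0.0], [1.0, -0.001, -0.004], [-0.004, -0.0, -1.0]]
contact_force: [-1.3, -10.9, 0.8]
opening: 0.0298
finger_force: 5.2
```

It is seated against the rib with 11 N of reaction. I'll back off, lift and check.

Call:
{"method": "apply_moves", "body": {"increments": [[0.03,[0,-0.01,0],[0,0,0]],[0.03,[0,-0.03,0],[0,0,0]],[0.03,[0,-0.04,0.03],[0,0,0]],[0.03,[0,-0.04,0.08],[0,0,0]],[0.03,[-0.02,-0.04,0.12],[0,0,0]],[0.03,[-0.06,-0.04,0.15],[0,0,0]],[0.03,[-0.1,-0.04,0.18],[0,0,0]],[0.03,[-0.14,-0.04,0.21],[0,0,0]],[0.03,[-0.18,-0.04,0.23],[0,0,0]],[0.03,[-0.2,-0.04,0.24],[0,0,0]],[0.03,[-0.2,-0.04,0.24],[0,0,0]],[0.03,[-0.2,-0.04,0.24],[0,0,0]]]}}

```text
t: 16.95
position: [0.4333, -0.1541, 0.3221]
tcp_rot: [[-0.002, 1.0, 0.007], [1.0, 0.002, 0.009], [0.009, 0.007, -1.0]]
contact_force: [-0.3, 0.7, 0.3]
opening: 0.03
finger_force: 0.0
```

```bash
python3 - <<'E'
from h import *
s=snap('scene','s5.png');d=snap('side','d5.png')
o=get_obs();print(o['t'],o['position'],o['contact_force'])
print(boxpose(s,(310,185,360,225)),boxpose(d,(310,190,360,220)))
im=np.vstack([cv2.resize(i,(562,300),interpolation=cv2.INTER_CUBIC) for i in(s['frame'][170:230,280:390],d['frame'][165:225,290:400])])
cv2.imwrite('pics/crop5.png',im[:,:,::-1])
E
```

```text
17.05 [ 0.43474105 -0.15260839  0.32062201] [0.37371362 0.51007782 0.86117864]
(((628.9092407226562, -71.03155517578125), (78.30865478515625, 77.46967315673828), 3.0824272632598877), array([[ 587.7287  ,  -34.458187],
       [ 591.8945  , -111.81578 ],
       [ 670.0898  , -107.60492 ],
       [ 665.924   ,  -30.24733 ]], dtype=float32)) (((634.1277465820312, -48.74803161621094), (119.07050323486328, 77.52210235595703), 88.87799835205078), array([[ 594.2084  , -107.51287 ],
       [ 671.7156  , -109.03086 ],
       [ 674.0471  ,   10.016808],
       [ 596.5399  ,   11.534798]], dtype=float32))
```

View pics/crop5.png

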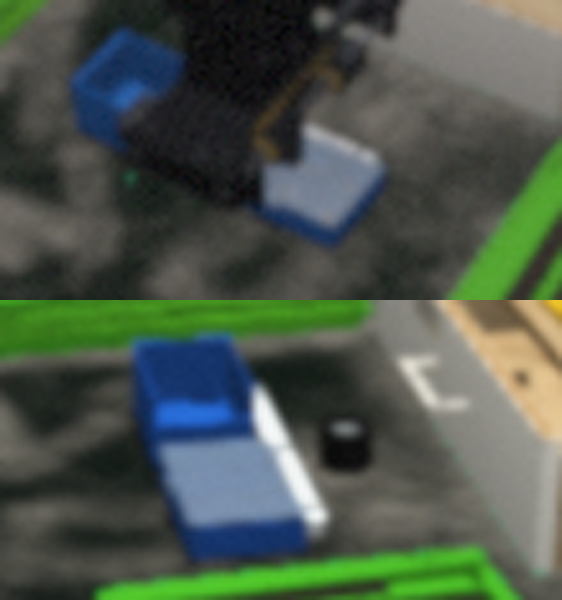

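The side view puts the box at (0.634, -0.049), about 1° off square, against the rail and rib. That matches home within the calibration error. The bin and loupe are undisturbed and the fingers are clear.

```bash
python3 -c "
from workcell import *
print(job_done())"
```

```text
the job is handed in; nothing more can be done
None
```

The parts box was pushed home in the free right-hand bay, against the back rail and the rib and about 1° off square by the last side view; the fingers were moved clear and the job was handed in at about 17 s (no verdict was returned).

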